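Shut the chip bin flap and pin it with its R-clip

TASK

Swing the chip bin's steel flap fully shut, then take the R-clip from its slotted stand and push its straight leg down through the cross hole of the stud until the bow springs over the stud, without forcing it. Leave the clip seated there, let go, and leave the other things on the plate where they are.

Things in the scene. Friction and masses are not known exactly. Their poses are not given: they have to be found in the camera images.
- bin: Fixed sheet-steel chip bin, 160 x 200 mm and 130 mm high. Origin: centre of its underside, on the plate; z up. Its open mouth is the local -x face (local x = -80 mm). The flap's upright hinge line stands at local (-80, +95) mm.
- flap (a joint): Angle of the 4 mm steel flap: 0 = shut (outer face at local x = -84 mm of the bin), positive = swung outward to the bin's local -x; opened by a, it runs from hinge to free edge along the bin's local (-sin a, -cos a). It stays where it is left; about 2.5 N at 100 mm from the hinge moves it.
- flap_edge (a point): Middle of the flap's free upright edge, outer face, 63 mm above the plate; its y runs to the hinge. The flap is 190 mm wide and 118 mm high, its lower edge 4 mm above the plate, a 12 mm deep flange along the top of its outer face. A slot open to this edge (heights 70 to 100 mm, from 128 mm off the hinge outward) lets it pass the stud.
- stud_root (a point): Point on the stud's axis in the plane of the shut flap's outer face, 85 mm above the plate; axes parallel to the bin's. The stud is a fixed level round steel bar, 18 mm diameter, standing out along local -x through the flap's slot. An upright cross hole, 7 mm along the stud by 6.5 mm, goes right through it, centred on the axis sideways (local y).
- stud_zone (a point): Top of the stud midway in the zone where its hole may be, not the hole itself: the stud is screwed in differently every time, so the hole's centre lies up to 6 mm either way of here along the stud (30 to 42 mm out from stud_root) and must be found by looking or feeling. The bar ends 20 mm beyond the hole. The hole has no countersink.
- stand: Fixed aluminium block, 50 (x) x 70 (y) x 55 mm high, holding the clip upright in a slot 6.5 x 20 mm and 50 mm deep in its top. Origin: centre of its underside; z up; the slot is long along local y. The clip leans a few degrees in it.
- clip: Bright steel R-clip of 5 mm wire, about 70 g, upright in the stand at the start. Origin: centre of its coil, a 24 mm disc 10 mm thick along local x (grip the flats along x or the diameter along y), then 89 mm above the plate, 34 mm above the stand. z up; the straight leg runs down -z; the sprung bow hangs on the +y side. Either way round fits; local x must lie along the stud.
- leg_tip (a point): Rounded lower end of the clip's straight leg, 84 mm below the coil centre. The bow's outward-flared end is 10 mm higher, its inward neck 26 mm higher.
- clip_seat (a point): Point on the leg's axis 43 mm below the coil centre: on the stud's axis when the clip is fully home, where a shoulder of the wire stops it on the stud. Pushing on takes up to about 20 N just before the bow springs over; contact of more than 40 N in all between the clip and the bin or stud bends it and spoils the job.
- bow (a joint): Opening of the clip's bow, rad: 0 = relaxed, positive = spread outward. It spreads to about 0.2 when the neck passes the side of the stud and springs back to nearly 0 when home.
- roller: Bystander: grooved steel roller standing on end, 50 mm diameter, 78 mm high; origin under its centre.
- gland: Bystander: black rubber O-ring gland, a ring 52 mm outside, 34 mm inside, 14 mm high; origin under its centre.
- shims: Bystander: pack of brass shims, 45 x 28 x 8 mm; origin under its centre.
- gauge: Bystander: yellow plastic gauge block, 55 x 30 x 12 mm; origin under its centre.
- wrench: Bystander: a wrench lying on the plate, about 200 mm long.
- tin: Bystander: closed can, 66 mm diameter, 90 mm high; origin under its centre.
- driver: Bystander: a screwdriver lying on the plate, about 200 mm long.

How it is judged:
By the outcome, as a careful person would: the job done as asked, in the order asked, and still so for the second after the job is handed in, with the robot touching nothing.
It also fails if it takes over 64 s, if anything falls off the work surface, if the arm or the gripper's body presses on something with over 40 N, if the wrist force passes 120 N, or if a joint passes its speed limit or range.

ROBOT

A 6-joint arm with a two-finger parallel gripper is mounted at the origin on the work surface. World frame = base frame: x ahead of the robot, y to its left, z up, the work surface at z = 0. Lengths are in mm, angles in rad, forces in N, time in s.
With the tool pointing down it reaches from about 350 to 975 mm from the base axis. Payload 7.1 kg.
Tool frame: the origin (TCP) lies on the mounting face of the last link; the fingertips stand 182 mm ahead of it and the grasp point (between the pads) lies 163 mm ahead of it (ctrl.tcp_to_tips is the distance from the TCP to the fingertips, in mm); z points along the fingers, y is the direction in which the jaws open and shut (so a half turn about z gives the same grasp; the last joint's range is limited). The gripper opens to 88 mm and grips with 3 to 60 N. Pads are 20 mm wide; open, the fingers measure 115 mm over their backs; the gripper's body (75 mm by 178 mm) begins 61 mm behind the grasp point.
Start: joints at [-0.019, 0.423, 1.63, -0, 1.089, -0.019], TCP at [624.985, 0.026, 404.675] pointing down, gripper open.
Joint ranges: [-3, 3], [-0.9, 2.11], [0.09, 2.58], [-1.31, 4.45], [0.11, 2.69], [-2.54, 2.54]. Speed limits (rad/s): [2.39, 2.39, 3.01, 3.14, 3.14, 3.14].

INTERFACE

Orientations are given as a rotation vector (axis times angle).
In Python, from workcell import ctrl gives the robot as it stands. The module is installed in compiled form; this text tells all that it offers.
- The arm moves only by the tool send_rows, never from a script. Its argument "commands" is a list of rows, each an object with "translation": the shift along the world's x, y, z normalised to -1 to 1, where 1 is 0.1 m, a list of three; "twist": the turn, a rotation vector about the world's x, y, z normalised to -1 to 1, where 1 is 0.5 rad, a list of three. A call has exactly 10 rows; each row is the pose to reach, as a shift and turn from the pose commanded when the call began; what a row does not reach only later rows make up. A row lasts 1/10 s, in which the tool goes at most 50 mm and 8.59 degrees, less where a joint would pass 70% of its speed; a pose out of reach is approached as far as the arm can. A call with a number of a shift or a turn outside -1 to 1 is refused whole. A call with a gripper value outside its range is refused whole. "grip" is the closure, from -1 (fully open) to 1 (shut), set as the call begins (left out, the last holds). The fingers move at their own pace and stop on an object; the grip force is fixed at half the most. Time passes only in rows, so rows that repeat a pose let the fingers close, or fill a call up. It gives the time, the measured TCP pose, the force and the opening at its end, in the units of the state.
- ctrl.get_obs(): the state, without advancing time (a new reading comes with each control period).
- ctrl.get_image(name): name is "scene" or "side" or "wrist"; returns a dict with "img" (384x512x3 uint8, red, green, blue), "intrinsics" (3x3 intrinsics, pixels), "cam_to_world" (4x4, takes a point from camera to world coordinates). Camera axes: x right, y down, z forward; pixel columns grow to the right and rows downward; lengths in mm; the calibration is good to about 2 mm. A picture is of the moment at which its call begins. There is no depth.
- ctrl.close_job(): hands the job in, once; it reports no verdict.
The state is a dict: "t": time; "qpos": joint angles; "qvel": joint speeds; "joint_torque": joint torques, N m; "ee_pos": TCP position; "orientation": TCP orientation; "ft_force": force on the tool from outside, world axes, zero at the start; "moment": the same for the moment, N m; "width": finger opening in mm.
Only numpy, scipy, OpenCV 4.12 (cv2) and the standard library are available. Lean on these libraries where they do the work, as an engineer would, in place of code of your own. Each camera call takes 0.05 s, during which the arm holds its last target. There are 200 camera calls.

## Working session

There is one attempt and no reset: what is moved stays moved. The work goes in short steps, Python scripts to look and compute and a tool call to move; the robot and the scene stay as the last step left them, time stands still between calls to the robot, and variables do not carry over. Pictures are saved under pics/ and viewed, about 8 in all and at most 12, crops included, and the job is handed in when it is done.

Besides the shell and the picture viewer there is one more tool, called as a command line: name --argument value ..., lists and objects as JSON in quotes. send_rows: Moves the arm, as the interface text tells. Its arguments: {"type":"object","properties":{"commands":{"type":"array","items":{"type":"object","properties":{"translation":{"type":"array","items":{"type":"number"}},"twist":{"type":"array","items":{"type":"number"}}}}},"grip":{"type":"number"}},"required":["commands"]}

```bash
mkdir -p pics
cat > h.py <<'E'
import numpy as np, cv2
from workcell import ctrl
def snap(n,f):
    d=ctrl.get_image(n); np.savez(f'pics/{f}.npz',**d)
    cv2.imwrite(f'pics/{f}.png',d['img'][:,:,::-1]); return d
def load(f): return dict(np.load(f'pics/{f}.npz'))
def ray(d,u,v):
    T=d['cam_to_world'];r=T[:3,:3]@np.linalg.solve(d['intrinsics'],[u,v,1.]);return T[:3,3],r/np.linalg.norm(r)
def onz(d,u,v,z):
    o,r=ray(d,u,v);return o+r*(z-o[2])/r[2]
def tri(*a):
    A=np.zeros((3,3));b=np.zeros(3)
    for d,u,v in a:
        o,r=ray(d,u,v);P=np.eye(3)-np.outer(r,r);A+=P;b+=P@o
    x=np.linalg.solve(A,b);return x
def proj(d,p):
    T=d['cam_to_world'];c=T[:3,:3].T@(np.array(p,float)-T[:3,3]);q=d['intrinsics']@c;return q[:2]/q[2]
E
python3 - <<'E'
from h import *
a=snap('scene','s0');b=snap('side','d0');w=snap('wrist','w0')
for d in(a,b,w): print(d['cam_to_world'].round(2).tolist(),d['intrinsics'][0,0])
cv2.imwrite('pics/all0.png',cv2.resize(np.hstack([a['img'],b['img']])[:,:,::-1],(800,300),interpolation=cv2.INTER_AREA))
o=ctrl.get_obs();print(o['t'],o['orientation'],o['width'])
E
```

```text
[[0.67, 0.57, -0.48, 1059.48], [0.75, -0.52, 0.41, -492.98], [-0.01, -0.63, -0.78, 876.66], [0.0, 0.0, 0.0, 1.0]] 452.38913724413305
[[0.91, -0.26, 0.32, 230.99], [-0.41, -0.55, 0.73, -876.62], [-0.01, -0.8, -0.61, 749.15], [0.0, 0.0, 0.0, 1.0]] 471.6119971313608
[[1.0, 0.0, -0.0, 625.4], [0.0, -0.97, -0.26, 72.53], [-0.0, 0.26, -0.97, 384.22], [0.0, 0.0, 0.0, 1.0]] 321.38977955135783
0.15 [-2.22078089e+00 -2.22090220e+00  1.26187938e-03] 87.57256730147377
```

View pics/s0.png

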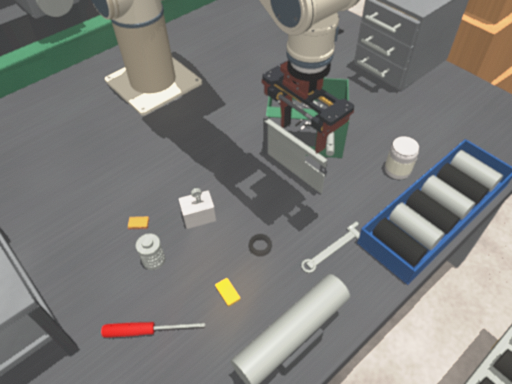

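View pics/d0.png

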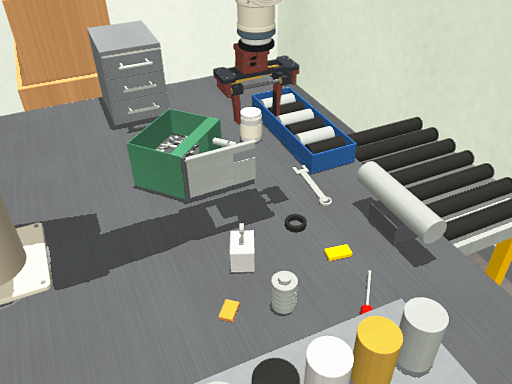

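Run:
```python
from h import *
a=load('s0');b=load('d0')
c1=cv2.resize(b['img'][100:200,120:270],(800,533),interpolation=cv2.INTER_CUBIC)
cv2.imwrite('pics/c1.png',c1[:,:,::-1])
c2=cv2.resize(a['img'][70:210,240:380],(400,400),interpolation=cv2.INTER_CUBIC)
c3=cv2.resize(a['img'][180:235,170:225],(400,400),interpolation=cv2.INTER_CUBIC)
cv2.imwrite('pics/c2.png',np.hstack([c2,c3])[:,:,::-1])
```

```text
(no output)
```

View pics/c1.png

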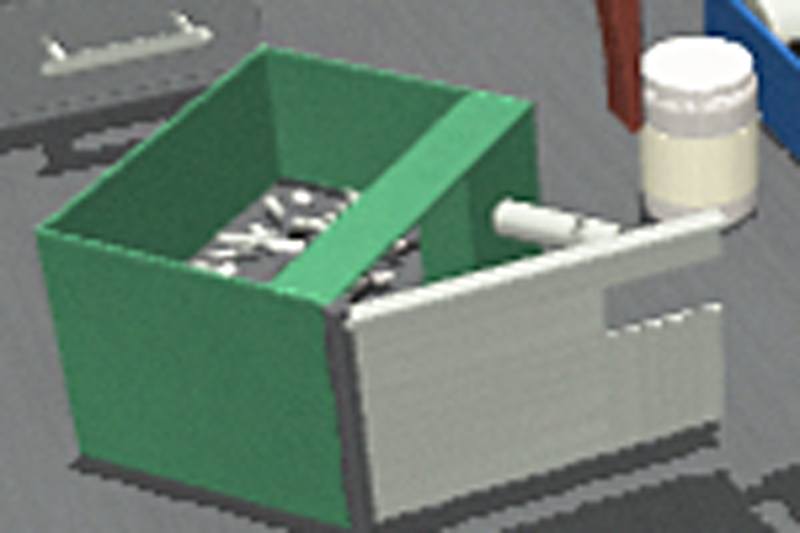

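View pics/c2.png

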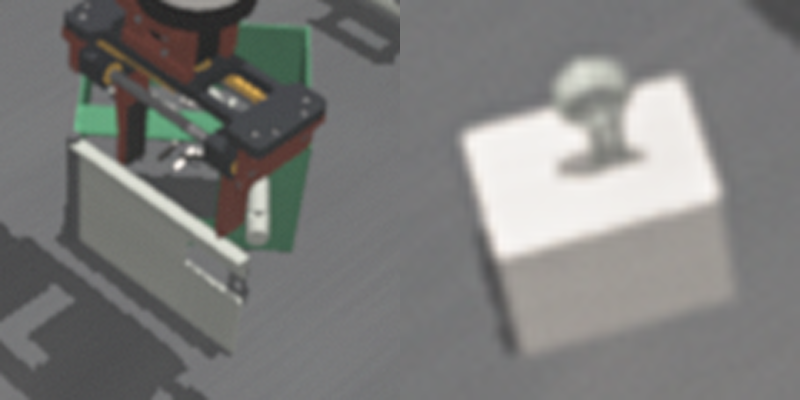

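Run:
```python
from h import *
a=load('s0');b=load('d0')
f=lambda x,y:(120+x/5.333,100+y/5.333)
L=np.array([[80,-100],[80,100],[-80,100],[-80,-100]],float)
W=np.array([onz(b,*f(x,y),130)[:2] for x,y in[(265,45),(40,230),(333,303),(535,102)]])
print(W.round(1))
def fit(L,W):
    l=L-L.mean(0);w=W-W.mean(0)
    th=np.arctan2((l[:,0]*w[:,1]-l[:,1]*w[:,0]).sum(),(l*w).sum());c,s=np.cos(th),np.sin(th);R=np.array([[c,-s],[s,c]])
    t=W.mean(0)-R@L.mean(0);return th,R,t,(L@R.T+t-W)
th,R,t,e=fit(L,W);print('bin',th,t,e.round(1).tolist())
# flap: top outer edge free end and bottom
top=onz(b,*f(722,215),122)[:2]; bot=onz(b,*f(722,430),4)[:2]
for p in(top,bot):
    l=R.T@(p-t);print('free',p,l,np.arctan2(-(l[0]+80),-(l[1]-95)))
# stud end
print('stud end ray at z85 side',R.T@(onz(b,*f(610,232),85)[:2]-t))
g=lambda x,y:(240+x*.35,70+y*.35)
k=lambda x,y:(170+(x-400)*55/400,180+y*55/400)
for p in[(247,260),(238,350)]: 
    l=onz(a,*g(*p),122 if p[1]<300 else 4)[:2];print('scene free',l)
print('scene stud end',R.T@(onz(a,*g(257,240),85)[:2]-t), 'bin right-top front corner scene', onz(a,*g(308,30),130))
# stand
ws=np.array([onz(a,*k(*p),55)[:2] for p in[(461,132),(683,78),(722,195),(500,255)]]);print('stand',ws.round(1),ws.mean(0))
d=[np.linalg.norm(ws[i]-ws[(i+1)%4]) for i in range(4)];print(d)
print('coil',onz(a,*k(592,92),89),'base of leg',onz(a,*k(605,158),55))
```

```text
[[495.7 305. ]
 [348.8 171.9]
 [454.3  53.7]
 [601.8 186.7]]
bin 2.303815438641819 [475.16513949 179.33047657] [[0.2, 0.7], [-1.5, -0.0], [0.1, -0.8], [1.2, 0.1]]
free [647.56013606  59.41235233] [-204.47038413  -47.87748298] 0.7166559075822847
free [641.4496903   49.04353223] [-208.08745296  -36.39851129] 0.7726387886991367
stud end ray at z85 side [-134.80508894  -66.81775311]
scene free [646.13910847  63.25665219]
scene free [647.0552557   68.56360461]
scene stud end [-143.58875581  -60.47070704] bin right-top front corner scene [495.47487371 305.0097961  130.        ]
stand [[ 459.4 -221.1]
 [ 489.4 -156. ]
 [ 534.2 -175.4]
 [ 506.3 -239.8]] [ 497.30943911 -198.05942543]
[np.float64(71.69154797611655), np.float64(48.82493535238944), np.float64(70.17166818543652), np.float64(50.54091796169737)]
coil [ 498.55952697 -193.80643354   89.        ] base of leg [ 498.20199904 -193.6257813    55.        ]
```

send_rows --commands '[{"translation": [0.1,-0.01,-0.1],"twist": [0,0,0.2]},{"translation": [0.2,-0.02,-0.2],"twist": [0,0,0.4]},{"translation": [0.35,-0.04,-0.3],"twist": [0,0,0.6]},{"translation": [0.35,-0.04,-0.4],"twist": [0,0,0.8]},{"translation": [0.35,-0.04,-0.4],"twist": [0,0,1.0]},{"translation": [0.35,-0.04,-0.4],"twist": [0,0,1.0]},{"translation": [0.35,-0.04,-0.4],"twist": [0,0,1.0]},{"translation": [0.35,-0.04,-0.4],"twist": [0,0,1.0]},{"translation": [0.35,-0.04,-0.4],"twist": [0,0,1.0]},{"translation": [0.35,-0.04,-0.4],"twist": [0,0,1.0]}]' --grip 1

```text
t: 1.15
ee_pos: [660.0, -4.0, 364.9]
orientation: [1.603, 2.701, 0.0]
ft_force: [0.1, -0.3, -0.1]
width: 11.4
```

send_rows --commands '[{"translation": [0,0,-0.1],"twist": [0,0,0.2]},{"translation": [0,0,-0.3],"twist": [0,0,0.466]},{"translation": [0,0,-0.5],"twist": [0,0,0.466]},{"translation": [0,0,-0.7],"twist": [0,0,0.466]},{"translation": [0,0,-0.9],"twist": [0,0,0.466]},{"translation": [0,0,-1.0],"twist": [0,0,0.466]},{"translation": [0,0,-1.0],"twist": [0,0,0.466]},{"translation": [0,0,-1.0],"twist": [0,0,0.466]},{"translation": [0,0,-1.0],"twist": [0,0,0.466]},{"translation": [0,0,-1.0],"twist": [0,0,0.466]}]'

```text
t: 2.15
ee_pos: [660.4, -4.0, 265.8]
orientation: [1.277, 2.868, 0.001]
ft_force: [0.5, 0.8, 0.4]
width: 0.3
```

send_rows --commands '[{"translation": [-0.06,0.067,0],"twist": [0,0,0]},{"translation": [-0.12,0.134,0],"twist": [0,0,0]},{"translation": [-0.18,0.2,0],"twist": [0,0,0]},{"translation": [-0.24,0.267,0],"twist": [0,0,0]},{"translation": [-0.3,0.334,0],"twist": [0,0,0]},{"translation": [-0.36,0.4,0],"twist": [0,0,0]},{"translation": [-0.42,0.468,0],"twist": [0,0,0]},{"translation": [-0.48,0.535,0],"twist": [0,0,0]},{"translation": [-0.54,0.6,0],"twist": [0,0,0]},{"translation": [-0.602,0.669,0],"twist": [0,0,0]}]'

```text
t: 3.15
ee_pos: [599.5, 63.4, 264.8]
orientation: [1.278, 2.869, 0.0]
ft_force: [2.5, -1.9, -0.2]
width: 0.6
```

send_rows --commands '[{"translation": [-0.03,0.033,0],"twist": [0,0,0]},{"translation": [-0.06,0.067,0],"twist": [0,0,0]},{"translation": [-0.09,0.1,0],"twist": [0,0,0]},{"translation": [-0.12,0.134,0],"twist": [0,0,0]},{"translation": [-0.15,0.167,0],"twist": [0,0,0]},{"translation": [-0.18,0.2,0],"twist": [0,0,0]},{"translation": [-0.21,0.234,0],"twist": [0,0,0]},{"translation": [-0.24,0.267,0],"twist": [0,0,0]},{"translation": [-0.254,0.282,0],"twist": [0,0,0]},{"translation": [-0.254,0.282,0],"twist": [0,0,0]}]'

```text
t: 4.15
ee_pos: [574.0, 91.4, 264.6]
orientation: [-1.277, -2.869, 0.001]
ft_force: [0.8, -0.1, 0.1]
width: 0.5
```

send_rows --commands '[{"translation": [-0.012,0.013,0],"twist": [0,0,0]},{"translation": [-0.024,0.026,0],"twist": [0,0,0]},{"translation": [-0.036,0.04,0],"twist": [0,0,0]},{"translation": [-0.048,0.053,0],"twist": [0,0,0]},{"translation": [-0.06,0.067,0],"twist": [0,0,0]},{"translation": [-0.072,0.08,0],"twist": [0,0,0]},{"translation": [-0.084,0.093,0],"twist": [0,0,0]},{"translation": [-0.094,0.104,0],"twist": [0,0,0]},{"translation": [-0.1,0.111,0],"twist": [0,0,0]},{"translation": [-0.107,0.119,0],"twist": [0,0,0]}]'

```text
t: 5.15
ee_pos: [563.7, 103.1, 264.7]
orientation: [1.278, 2.87, 0.0]
ft_force: [3.7, -0.4, -0.0]
width: 0.5
```

send_rows --commands '[{"translation": [-0.003,0.003,0],"twist": [0,0,0]},{"translation": [-0.007,0.007,0],"twist": [0,0,0]},{"translation": [-0.01,0.011,0],"twist": [0,0,0]},{"translation": [-0.013,0.015,0],"twist": [0,0,0]},{"translation": [-0.017,0.019,0],"twist": [0,0,0]},{"translation": [-0.02,0.022,0],"twist": [0,0,0]},{"translation": [-0.02,0.022,0],"twist": [0,0,0]},{"translation": [-0.02,0.022,0],"twist": [0,0,0]},{"translation": [-0.02,0.022,0],"twist": [0,0,0]},{"translation": [-0.02,0.022,0],"twist": [0,0,0]}]'

```text
t: 6.15
ee_pos: [561.6, 105.2, 264.6]
orientation: [-1.278, -2.87, 0.0]
ft_force: [2.2, -1.0, -0.1]
width: 0.5
```

send_rows --commands '[{"translation": [-0.003,0.003,0],"twist": [0,0,0]},{"translation": [-0.007,0.007,0],"twist": [0,0,0]},{"translation": [-0.01,0.011,0],"twist": [0,0,0]},{"translation": [-0.013,0.015,0],"twist": [0,0,0]},{"translation": [-0.017,0.019,0],"twist": [0,0,0]},{"translation": [-0.02,0.022,0],"twist": [0,0,0]},{"translation": [-0.02,0.022,0],"twist": [0,0,0]},{"translation": [-0.02,0.022,0],"twist": [0,0,0]},{"translation": [-0.02,0.022,0],"twist": [0,0,0]},{"translation": [-0.02,0.022,0],"twist": [0,0,0]}]'

```text
t: 7.15
ee_pos: [559.6, 107.4, 264.6]
orientation: [-1.278, -2.87, 0.0]
ft_force: [2.2, -0.4, 0.1]
width: 0.3
```

send_rows --commands '[{"translation": [-0.003,0.003,0],"twist": [0,0,0]},{"translation": [-0.007,0.007,0],"twist": [0,0,0]},{"translation": [-0.01,0.011,0],"twist": [0,0,0]},{"translation": [-0.013,0.015,0],"twist": [0,0,0]},{"translation": [-0.017,0.019,0],"twist": [0,0,0]},{"translation": [-0.02,0.022,0],"twist": [0,0,0]},{"translation": [-0.02,0.022,0],"twist": [0,0,0]},{"translation": [-0.02,0.022,0],"twist": [0,0,0]},{"translation": [-0.02,0.022,0],"twist": [0,0,0]},{"translation": [-0.02,0.022,0],"twist": [0,0,0]}]'

```text
t: 8.15
ee_pos: [557.6, 109.6, 264.6]
orientation: [-1.278, -2.87, 0.0]
ft_force: [1.1, 0.1, 0.6]
width: 0.5
```

send_rows --commands '[{"translation": [-0.003,0.003,0],"twist": [0,0,0]},{"translation": [-0.007,0.007,0],"twist": [0,0,0]},{"translation": [-0.01,0.011,0],"twist": [0,0,0]},{"translation": [-0.013,0.015,0],"twist": [0,0,0]},{"translation": [-0.013,0.015,0],"twist": [0,0,0]},{"translation": [-0.013,0.015,0],"twist": [0,0,0]},{"translation": [-0.013,0.015,0],"twist": [0,0,0]},{"translation": [-0.013,0.015,0],"twist": [0,0,0]},{"translation": [-0.013,0.015,0],"twist": [0,0,0]},{"translation": [-0.013,0.015,0],"twist": [0,0,0]}]'

```text
t: 9.15
ee_pos: [556.3, 111.1, 264.7]
orientation: [-1.278, -2.87, 0.0]
ft_force: [1.4, -0.7, 0.3]
width: 0.1
```

Run:
```python
from h import *
b=snap('side','d1');w=snap('wrist','w1')
c1=cv2.resize(b['img'][100:200,120:270],(600,400),interpolation=cv2.INTER_CUBIC)
cv2.imwrite('pics/c3.png',np.vstack([c1,cv2.resize(w['img'][180:],(600,200)) if 0 else c1[:1]])[:,:,::-1])
```

```text
(no output)
```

View pics/c3.png

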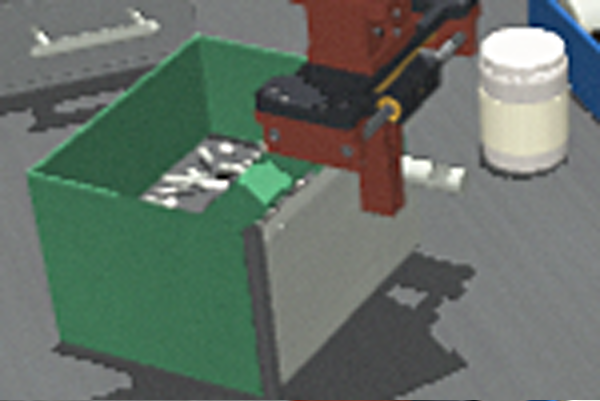

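send_rows --commands '[{"translation": [-0.003,0.003,0],"twist": [0,0,0]},{"translation": [-0.007,0.007,0],"twist": [0,0,0]},{"translation": [-0.01,0.011,0],"twist": [0,0,0]},{"translation": [-0.013,0.015,0],"twist": [0,0,0]},{"translation": [-0.013,0.015,0],"twist": [0,0,0]},{"translation": [-0.013,0.015,0],"twist": [0,0,0]},{"translation": [-0.013,0.015,0],"twist": [0,0,0]},{"translation": [-0.013,0.015,0],"twist": [0,0,0]},{"translation": [-0.013,0.015,0],"twist": [0,0,0]},{"translation": [-0.013,0.015,0],"twist": [0,0,0]}]'

```text
t: 10.25
ee_pos: [555.0, 112.6, 264.7]
orientation: [-1.278, -2.87, 0.0]
ft_force: [2.3, 0.1, 0.3]
width: 0.4
```

send_rows --commands '[{"translation": [-0.003,0.003,0],"twist": [0,0,0]},{"translation": [-0.007,0.007,0],"twist": [0,0,0]},{"translation": [-0.01,0.011,0],"twist": [0,0,0]},{"translation": [-0.013,0.015,0],"twist": [0,0,0]},{"translation": [-0.013,0.015,0],"twist": [0,0,0]},{"translation": [-0.013,0.015,0],"twist": [0,0,0]},{"translation": [-0.013,0.015,0],"twist": [0,0,0]},{"translation": [-0.013,0.015,0],"twist": [0,0,0]},{"translation": [-0.013,0.015,0],"twist": [0,0,0]},{"translation": [-0.013,0.015,0],"twist": [0,0,0]}]'

```text
t: 11.25
ee_pos: [553.7, 114.1, 264.7]
orientation: [-1.278, -2.87, 0.0]
ft_force: [2.1, -1.1, 0.3]
width: 0.6
```

send_rows --commands '[{"translation": [-0.003,0.003,0],"twist": [0,0,0]},{"translation": [-0.007,0.007,0],"twist": [0,0,0]},{"translation": [-0.01,0.011,0],"twist": [0,0,0]},{"translation": [-0.013,0.015,0],"twist": [0,0,0]},{"translation": [-0.017,0.019,0],"twist": [0,0,0]},{"translation": [-0.02,0.022,0],"twist": [0,0,0]},{"translation": [-0.02,0.022,0],"twist": [0,0,0]},{"translation": [-0.02,0.022,0],"twist": [0,0,0]},{"translation": [-0.02,0.022,0],"twist": [0,0,0]},{"translation": [-0.02,0.022,0],"twist": [0,0,0]}]'

```text
t: 12.25
ee_pos: [552.8, 115.2, 264.8]
orientation: [1.276, 2.867, -0.001]
ft_force: [8.4, -10.2, -2.8]
width: 0.3
```

Run:
```python
from h import *
o=ctrl.get_obs();print(o['ft_force'],o['ee_pos'],o['moment'])
```

```text
[  8.39091543 -10.1511546   -2.8047017 ] [552.77116372 115.20460479 264.77896858] [-1.4096056  -1.14987219  0.03559416]
```

send_rows --commands '[{"translation": [0.07,-0.08,0],"twist": [0,0,0]},{"translation": [0.14,-0.16,0],"twist": [0,0,0]},{"translation": [0.27,-0.3,0],"twist": [0,0,0]},{"translation": [0.4,-0.44,0.1],"twist": [0,0,0]},{"translation": [0.6,-0.44,0.25],"twist": [0,0,0]},{"translation": [0.8,-0.3,0.25],"twist": [0,0,0]},{"translation": [0.82,-0.23,0.25],"twist": [0,0,0]},{"translation": [0.82,-0.23,0.25],"twist": [0,0,0]},{"translation": [0.82,-0.23,0.25],"twist": [0,0,0]},{"translation": [0.82,-0.23,0.25],"twist": [0,0,0]}]'

```text
t: 13.25
ee_pos: [632.9, 93.0, 289.1]
orientation: [-1.277, -2.869, 0.002]
ft_force: [-0.2, 0.9, -0.6]
width: 0.6
```

Run:
```python
from h import *
w=snap('wrist','w2');a=snap('scene','s2');b=snap('side','d2')
th=2.3038;c,s=np.cos(th),np.sin(th);R=np.array([[c,-s],[s,c]]);t=np.array([475.17,179.33])
p=R@[-120,-60]+t
u,v=proj(w,[*p,94]);print(u,v)
k=lambda im,u,v,h,W,H:cv2.resize(im[max(0,int(v-h*H/W)):int(v+h*H/W),max(0,int(u-h)):int(u+h)],(W,H),interpolation=cv2.INTER_CUBIC)
ua,va=proj(a,[*p,94]);ub,vb=proj(b,[*p,94]);print(ua,va,ub,vb)
cv2.imwrite('pics/c4.png',np.hstack([w['img'],np.vstack([k(a['img'],ua,va,30,280,192),k(b['img'],ub,vb,30,280,192)])])[:,:,::-1])
```

```text
254.74783275481897 149.24027215164153
330.27314312025317 144.22383691519494 228.09442283081776 140.71998746895736
```

View pics/c4.png

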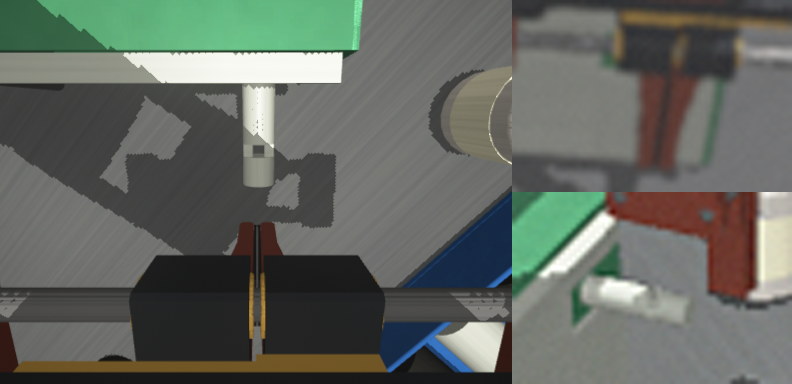

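Run:
```python
from h import *
from scipy.spatial.transform import Rotation as Ro
w=load('w2');o=ctrl.get_obs();T=w['cam_to_world']
g=cv2.cvtColor(w['img'],cv2.COLOR_RGB2GRAY)
print(g[140:162,244:276:1][:, ::2])
th=2.3038;c,s=np.cos(th),np.sin(th);R=np.array([[c,-s],[s,c]]);t=np.array([475.17,179.33])
for n,u,v,z in[('hole',258.5,150,93.5),('stud tip',258.5,187,85),('flange front L',150,83,122),('flange front R',340,83,122),('free end',342,70,122),('bin top corner',358,50,130)]:
    p=onz(w,u,v,z);print(n,p.round(1),(R.T@(p[:2]-t)).round(1))
Rt=Ro.from_rotvec(o['orientation']).as_matrix();e=np.array(o['ee_pos'])
print('cam in tool',(Rt.T@(T[:3,3]-e)).round(2),(Rt.T@T[:3,:3]).round(3).tolist())
for x in(-10,10):print('tip px',proj(w,e+Rt@[x,0,182]))
p=onz(w,258.5,150,93.5);print('hole in tool frame',Rt.T@(p-e))
```

```text
[[115 128 135 139 144 146 148 150 150 149 205 227 220 204 175 125]
 [115 128 135 139 143 146 147 150 151 149 145 224 220 203 176 122]
 [115 128 134 139 143 146 148 150 150 149 144 199 216 203 176 117]
 [118 129 135 139 144 146 147 149 150 149 144 141 191 203 191 121]
 [131 137 139 141 141 136 138 139 140 139 140 143 141 220 234 133]
 [146 150 150 148 133  95  99 100 100 100 126 149 150 232 249 141]
 [147 151 151 151 126  69  70  70  72  70 122 152 151 152 248 133]
 [147 151 151 152 126  69  70  71  71  70 122 152 152 152 232 122]
 [146 151 151 151 126  70  70  71  71  70 122 152 152 152 151  86]
 [145 150 151 151 126  70  71  72  70  69 122 151 151 151 151  82]
 [143 148 149 149 125  70  71  71  70  70 121 150 150 149 150  73]
 [143 148 148 148 124  71  71  70  69  70 120 149 148 148 148  73]
 [142 148 146 147 123  71  73  72  72  70 119 147 147 148 149  77]
 [143 149 147 147 123  79  84  84  85  80 122 148 148 149 149  84]
 [143 150 149 149 126  99 100 100 100 101 127 150 150 150 150  84]
 [142 149 150 149 128  98  98  99 100 100 128 149 150 151 151  83]
 [133 141 145 143 123  98  9
[... 184 characters left out ...]
33 138 144 147 146 148 148 148 144 140 135 127 113  77]
 [112 126 133 138 143 146 145 147 148 148 144 140 136 126 113  78]
 [112 125 134 138 144 146 145 147 149 148 142 140 136 126 113  78]]
hole [601.9 131.3  93.5] [-120.5  -62. ]
stud tip [617.3 114.3  85. ] [-143.4  -62.1]
flange front L [544.8 123.9 122. ] [-87.8 -14.7]
flange front R [606.2 179.2 122. ] [-87.7 -97.3]
free end [603.  183.5 122. ] [-82.4 -97.8]
bin top corner [601.5 191.1 130. ] [ -75.8 -101.7]
cam in tool [71.74  1.49 20.16] [[0.0, -0.966, -0.257], [1.0, 0.001, -0.001], [0.001, -0.257, 0.966]]
tip px [254.23089112 260.94943721]
tip px [254.17213212 226.91346829]
hole in tool frame [ 49.39999082   2.3098099  196.09040867]
```

Run:
```python
from h import *
w=load('w2');im=w['img'].astype(int)
g=im.sum(2)/3
for u in (160,200,235,285,310,330):
    col=im[:,u];gr=col[:,1]-col[:,0]
    print(u,'green end',np.where(gr[:80]>30)[0].max(),'white end',np.where(g[40:100,u]>170)[0].max()+40, 
     )
print(g[226:250:4,248:268].astype(int)); print(g[218:230,240:275:3].astype(int))
```

```text
160 green end 51 white end 81
200 green end 50 white end 82
235 green end 50 white end 82
285 green end 50 white end 82
310 green end 50 white end 82
330 green end 50 white end 82
[[43 43 43 43 43 47 31 24 46 45 30 24 42 45 43 43 43 44 44 43]
 [43 43 42 43 43 38 29 24 56 63 36 23 47 46 43 43 43 44 42 43]
 [42 43 42 43 43 38 27 24 57 65 36 24 34 42 43 42 43 43 42 43]
 [42 42 42 43 42 33 25 23 58 66 36 24 29 40 42 43 42 43 43 42]
 [42 43 42 42 42 33 25 24 57 64 36 24 29 39 43 43 42 43 43 43]
 [42 42 42 43 42 30 24 23 57 65 36 24 26 39 43 43 42 42 42 43]]
[[ 66  65  65  66  68  65  67  68  70  65  66  68]
 [ 66  65  65  66  67  65  68  70  68  64  67  70]
 [ 66  65  65  66  66  65  68  69  67  66  68  68]
 [ 66  62  62  62  65  66  68  70  61  63  65  84]
 [ 64  51  47  48  60  67  69  65  51  50  54 107]
 [ 55  43  43  43  46  67  67  50  43  44  44  65]
 [ 47  43  43  43  44  59  53  44  44  44  43  44]
 [ 45  42  43  43  43  24  30  46  43  43  44  43]
 [ 44  43  43  43  43  24  30  45  43  43  43  43]
 [ 44  43  43  42  43  24  32  45  43  43  43  44]
 [ 42  42  43  42  43  24  36  47  44  43  43  43]
 [ 43  43  42  43  42  24  35  47  43  43  42  44]]
```

send_rows --commands '[{"translation": [-0.05,-0.2,0.1],"twist": [0,0,-0.1]},{"translation": [-0.1,-0.4,0.2],"twist": [0,0,-0.3]},{"translation": [-0.2,-0.6,0.3],"twist": [0,0,-0.5]},{"translation": [-0.3,-0.8,0.4],"twist": [0,0,-0.7]},{"translation": [-0.4,-1.0,0.4],"twist": [0,0,-0.9]},{"translation": [-0.5,-1.0,0.4],"twist": [0,0,-1.0]},{"translation": [-0.5,-1.0,0.4],"twist": [0,0,-1.0]},{"translation": [-0.5,-1.0,0.4],"twist": [0,0,-1.0]},{"translation": [-0.5,-1.0,0.4],"twist": [0,0,-1.0]},{"translation": [-0.5,-1.0,0.4],"twist": [0,0,-1.0]}]' --grip -0.1

```text
t: 14.4
ee_pos: [584.2, -6.3, 329.6]
orientation: [1.946, 2.466, 0.0]
ft_force: [-0.3, -0.5, -0.5]
width: 48.4
```

send_rows --commands '[{"translation": [-0.1,-0.25,0],"twist": [0,0,-0.2]},{"translation": [-0.2,-0.5,0],"twist": [0,0,-0.4]},{"translation": [-0.3,-0.75,0],"twist": [0,0,-0.6]},{"translation": [-0.4,-1.0,0],"twist": [0,0,-0.8]},{"translation": [-0.5,-1.0,0],"twist": [0,0,-1.0]},{"translation": [-0.6,-1.0,0],"twist": [0,0,-1.0]},{"translation": [-0.7,-1.0,0],"twist": [0,0,-1.0]},{"translation": [-0.7,-1.0,0],"twist": [0,0,-1.0]},{"translation": [-0.7,-1.0,0],"twist": [0,0,-1.0]},{"translation": [-0.7,-1.0,0],"twist": [0,0,-1.0]}]'

```text
t: 15.4
ee_pos: [514.3, -106.4, 329.8]
orientation: [2.496, 1.907, 0.001]
ft_force: [-0.9, 0.2, -1.0]
width: 48.3
```

send_rows --commands '[{"translation": [-0.05,-0.2,0],"twist": [0,0,-0.2]},{"translation": [-0.1,-0.4,0],"twist": [0,0,-0.304]},{"translation": [-0.15,-0.6,0],"twist": [0,0,-0.304]},{"translation": [-0.16,-0.8,0],"twist": [0,0,-0.304]},{"translation": [-0.16,-0.9,0],"twist": [0,0,-0.304]},{"translation": [-0.16,-0.9,0],"twist": [0,0,-0.304]},{"translation": [-0.16,-0.9,0],"twist": [0,0,-0.304]},{"translation": [-0.16,-0.9,0],"twist": [0,0,-0.304]},{"translation": [-0.16,-0.9,0],"twist": [0,0,-0.304]},{"translation": [-0.16,-0.9,0],"twist": [0,0,-0.304]}]'

```text
t: 16.4
ee_pos: [497.9, -196.1, 329.7]
orientation: [-2.634, -1.712, 0.0]
ft_force: [0.1, -0.6, -0.6]
width: 48.2
```

Run:
```python
from h import *
w=snap('wrist','w3');a=snap('scene','s3');b=snap('side','d3')
def k(d,p,h,W,H):
    u,v=proj(d,p);print(u,v);im=d['img'];return cv2.resize(im[max(0,int(v-h*H/W)):int(v+h*H/W),max(0,int(u-h)):int(u+h)],(W,H),interpolation=cv2.INTER_CUBIC)
p=[498,-195,75]
cv2.imwrite('pics/c5.png',np.hstack([w['img'],np.vstack([k(a,p,30,280,192),k(b,p,30,280,192)])])[:,:,::-1])
o=ctrl.get_obs();print(o['ee_pos'],o['orientation'],o['width'])
```

```text
196.582626981111 196.638993972138
240.75153059545767 232.99196683455986
[ 497.84672412 -196.40210572  329.68406927] [-2.63449923e+00 -1.71138656e+00 -2.96352842e-05] 47.9769267448524
```

View pics/c5.png

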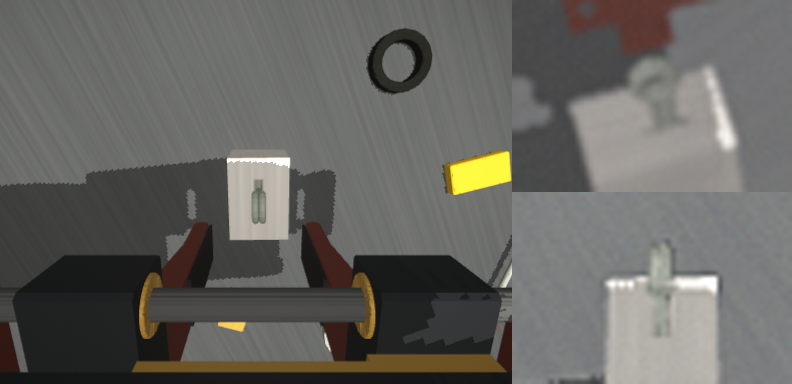

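Run:
```python
from h import *
from scipy.spatial.transform import Rotation as Ro
w=load('w3');a=load('s3');b=load('d3');o=ctrl.get_obs()
Rt=Ro.from_rotvec(o['orientation']).as_matrix();e=np.array(o['ee_pos'])
for n,p in [('tri',tri((a,196,192.1),(b,241.7,227))),('w',onz(w,258.5,206,89)),('wcorr',onz(w,258.5-1.7,208.5,89)),('scene',onz(a,196,192.1,89)),('side',onz(b,241.7,227,89))]:
    print(n,p.round(1),(Rt.T@(p-e)).round(1))
g=w['img'];c=cv2.resize(g[170:245,215:305],(720,600),interpolation=cv2.INTER_CUBIC);cv2.imwrite('pics/c6.png',c[:,:,::-1])
```

```text
tri [ 499.9 -195.6   92.5] [  1.5   1.5 237.2]
w [ 500.4 -192.7   89. ] [  4.4   0.9 240.7]
wcorr [ 498.5 -194.    89. ] [  2.5  -0.4 240.7]
scene [ 496.7 -193.5   89. ] [  2.2  -2.2 240.7]
side [ 501.4 -193.1   89. ] [  4.5   1.9 240.7]
```

View pics/c6.png

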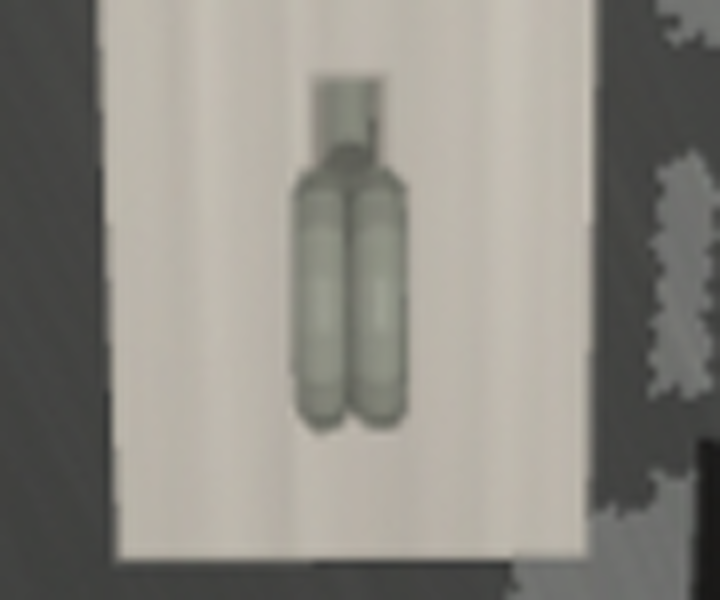

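send_rows --commands '[{"translation": [0.019,0.013,-0.1],"twist": [0,0,0]},{"translation": [0.019,0.013,-0.2],"twist": [0,0,0]},{"translation": [0.019,0.013,-0.35],"twist": [0,0,0]},{"translation": [0.019,0.013,-0.5],"twist": [0,0,0]},{"translation": [0.019,0.013,-0.6],"twist": [0,0,0]},{"translation": [0.019,0.013,-0.7],"twist": [0,0,0]},{"translation": [0.019,0.013,-0.76],"twist": [0,0,0]},{"translation": [0.019,0.013,-0.76],"twist": [0,0,0]},{"translation": [0.019,0.013,-0.76],"twist": [0,0,0]},{"translation": [0.019,0.013,-0.76],"twist": [0,0,0]}]'

```text
t: 17.55
ee_pos: [499.9, -195.5, 254.2]
orientation: [2.634, 1.71, 0.001]
ft_force: [0.0, -0.4, 0.2]
width: 48.3
```

send_rows --commands '[{"translation": [0,0,0],"twist": [0,0,0]},{"translation": [0,0,0],"twist": [0,0,0]},{"translation": [0,0,0],"twist": [0,0,0]},{"translation": [0,0,0],"twist": [0,0,0]},{"translation": [0,0,0],"twist": [0,0,0]},{"translation": [0,0,0],"twist": [0,0,0]},{"translation": [0,0,0],"twist": [0,0,0]},{"translation": [0,0,0],"twist": [0,0,0]},{"translation": [0,0,0],"twist": [0,0,0]},{"translation": [0,0,0],"twist": [0,0,0]}]' --grip 1

```text
t: 18.55
ee_pos: [499.7, -195.4, 253.7]
orientation: [2.635, 1.711, 0.0]
ft_force: [1.3, -0.2, 0.2]
width: 9.3
```

send_rows --commands '[{"translation": [0,0,0.05],"twist": [0,0,0]},{"translation": [0,0,0.15],"twist": [0,0,0]},{"translation": [0,0,0.3],"twist": [0,0,0]},{"translation": [0,0,0.45],"twist": [0,0,0]},{"translation": [0,0,0.6],"twist": [0,0,0]},{"translation": [0,0,0.75],"twist": [0,0,0]},{"translation": [0,0,0.9],"twist": [0,0,0]},{"translation": [0.1,0.1,1.0],"twist": [0,0,-0.1]},{"translation": [0.15,0.25,1.0],"twist": [0,0,-0.2]},{"translation": [0.2,0.4,1.0],"twist": [0,0,-0.3]}]'

```text
t: 19.55
ee_pos: [519.9, -155.1, 355.0]
orientation: [2.757, 1.505, 0.002]
ft_force: [0.3, -0.2, -1.0]
width: 9.7
```

send_rows --commands '[{"translation": [0.05,0.15,0.02],"twist": [0,0,-0.1]},{"translation": [0.1,0.3,0.04],"twist": [0,0,-0.2]},{"translation": [0.15,0.45,0.06],"twist": [0,0,-0.3]},{"translation": [0.2,0.6,0.08],"twist": [0,0,-0.4]},{"translation": [0.25,0.75,0.1],"twist": [0,0,-0.538]},{"translation": [0.3,0.9,0.1],"twist": [0,0,-0.538]},{"translation": [0.33,1.0,0.1],"twist": [0,0,-0.538]},{"translation": [0.33,1.0,0.1],"twist": [0,0,-0.538]},{"translation": [0.33,1.0,0.1],"twist": [0,0,-0.538]},{"translation": [0.33,1.0,0.1],"twist": [0,0,-0.538]}]'

```text
t: 20.55
ee_pos: [552.5, -55.8, 363.6]
orientation: [-2.933, -1.126, 0.001]
ft_force: [-0.1, 0.3, -1.2]
width: 10.0
```

send_rows --commands '[{"translation": [0.05,0.15,0.02],"twist": [0,0,0]},{"translation": [0.1,0.3,0.04],"twist": [0,0,0]},{"translation": [0.15,0.45,0.06],"twist": [0,0,0]},{"translation": [0.2,0.6,0.08],"twist": [0,0,0]},{"translation": [0.25,0.75,0.08],"twist": [0,0,0]},{"translation": [0.3,0.9,0.08],"twist": [0,0,0]},{"translation": [0.33,1.0,0.08],"twist": [0,0,0]},{"translation": [0.33,1.0,0.08],"twist": [0,0,0]},{"translation": [0.33,1.0,0.08],"twist": [0,0,0]},{"translation": [0.33,1.0,0.08],"twist": [0,0,0]}]'

```text
t: 21.55
ee_pos: [585.5, 44.2, 371.5]
orientation: [2.933, 1.125, -0.001]
ft_force: [-0.5, -0.2, -1.1]
width: 9.7
```

send_rows --commands '[{"translation": [0.03,0.15,0],"twist": [0,0,0]},{"translation": [0.06,0.3,0],"twist": [0,0,0]},{"translation": [0.09,0.45,0],"twist": [0,0,0]},{"translation": [0.12,0.6,0],"twist": [0,0,0]},{"translation": [0.14,0.75,0],"twist": [0,0,0]},{"translation": [0.165,0.846,0],"twist": [0,0,0]},{"translation": [0.165,0.846,0],"twist": [0,0,0]},{"translation": [0.165,0.846,0],"twist": [0,0,0]},{"translation": [0.165,0.846,0],"twist": [0,0,0]},{"translation": [0.165,0.846,0],"twist": [0,0,0]}]'

```text
t: 22.55
ee_pos: [602.1, 128.6, 371.7]
orientation: [2.933, 1.124, -0.0]
ft_force: [0.6, 0.0, -1.4]
width: 9.7
```

Run:
```python
from h import *
w=snap('wrist','w4');a=snap('scene','s4');b=snap('side','d4')
k=lambda im,u,v,h,W,H:cv2.resize(im[int(v-h*H/W):int(v+h*H/W),int(u-h):int(u+h)],(W,H),interpolation=cv2.INTER_CUBIC)
o=ctrl.get_obs();print(o['ee_pos'],o['orientation'])
for d in(w,a,b):print(proj(d,[602,128.8,115]))
ua,va=proj(a,[602,128.8,115]);ub,vb=proj(b,[602,128.8,115])
W=w['img'];uw,vw=proj(w,[602,128.8,115])
cv2.imwrite('pics/c7.png',np.hstack([k(W,uw,vw,60,500,600),np.vstack([k(a['img'],ua,va,32,300,300),k(b['img'],ub,vb,32,300,300)])])[:,:,::-1])
```

```text
[602.17958037 128.79425524 371.71691475] [2.9334053e+00 1.1245497e+00 8.7909433e-06]
[258.07885242 204.47719583]
[331.41835961 138.73532975]
[228.62864298 133.95224045]
```

View pics/c7.png

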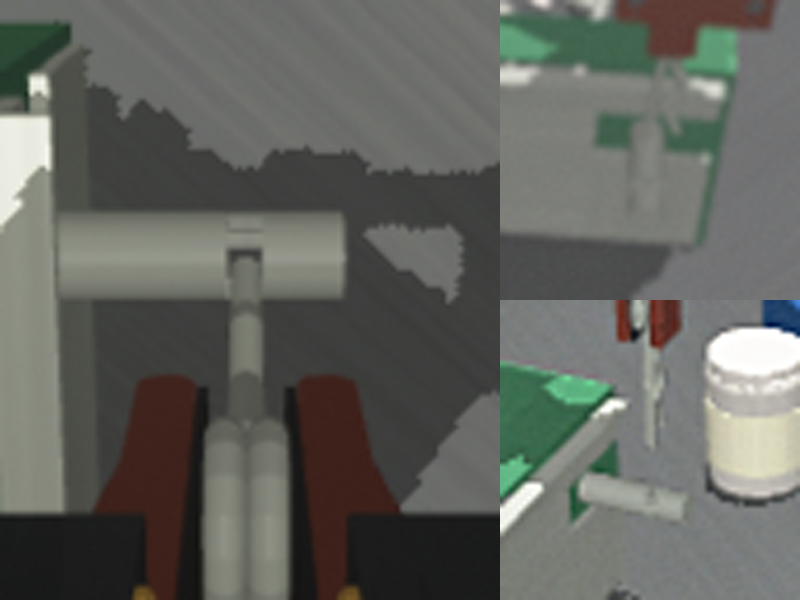

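Run:
```python
from h import *
a=load('s4');b=load('d4')
# scene u 310..350, v 115..165 x10 ; side u 212..252, v 105..155
A=cv2.resize(a['img'][110:165,314:354],(400,550),interpolation=cv2.INTER_LANCZOS4)
B=cv2.resize(b['img'][105:160,212:252],(400,550),interpolation=cv2.INTER_LANCZOS4)
cv2.imwrite('pics/c8.png',np.clip(np.hstack([A,B]).astype(float)*1.3,0,255).astype(np.uint8)[:,:,::-1])
```

```text
(no output)
```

View pics/c8.png

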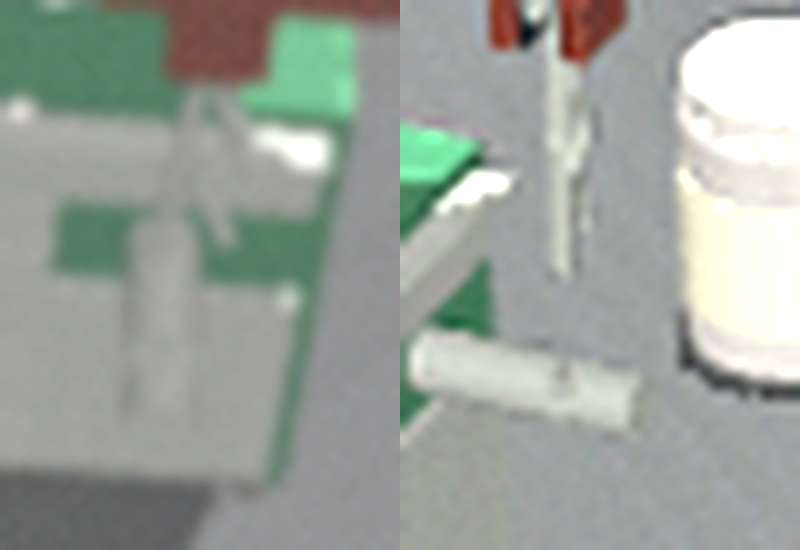

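Run:
```python
from h import *
a=load('s4');g=a['img'].astype(float).mean(2).astype(int)
print('u',list(range(322,346)))
for v in range(116,152): print(v,*[f'{x:3d}' for x in g[v,322:346]])
for z in(150,122.5,94,85,76):
  h=np.array([602,128.8]);yb=np.array([-.743,-.669]);xb=np.array([-.669,.743])
  print(z,proj(a,[*h,z]).round(2),'y+9',proj(a,[*(h+9*yb),z]).round(2),'x-20',proj(a,[*(h-20*xb),z]).round(2))
```

```text
u [322, 323, 324, 325, 326, 327, 328, 329, 330, 331, 332, 333, 334, 335, 336, 337, 338, 339, 340, 341, 342, 343, 344, 345]
116  79  81  82  82  83  81  81  80  73  69  66  66  69  67  68  67  65  68  82 111 121 122 121 121
117  82  80  83  81  81  81  82  81  76  72  71  75  76  71  74  74  73  77  91 114 123 123 121 121
118  80  80  81  83  81  80  82  82  78  76  83  92  93  91  91  91  96 101 108 119 121 122 122 121
119  80  78  79  82  78  79  80  79  80  82  94 111 106 107 111 109 114 118 119 120 122 122 121 122
120  80  79  82  81  81  81  79  81  80  84 103 116 104 104 116 115 112 110 109 111 111 114 115 116
121 102 101  98  99 100  95  95  93  89  91 109 115 101  99 115 123 115 101  99  99  96  94  96  98
122 123 122 123 123 120 118 117 116 112 105 114 117 113 109 111 122 125 127 133 135 119 107 106 104
123 130 131 131 131 130 129 129 129 127 119 119 122 126 126 118 117 129 154 178 184 176 167 166 161
124 129 129 129 130 130 132 130 131 129 121 120 123 129 128 120 118 127 152 173 186 196 207 211 205
125 125 126 127 126 127 127 126 127 124 118 120 122 124 125 122 120 125 133 1
[... 2226 characters left out ...]
 122 124 122 120 112 112 121 126 129 130 126 120 120 120 122 122 123 122 122 119  99  87 104 114
149 123 123 123 120 111 113 121 126 130 127 124 118 120 122 122 123 122 124 123 118  97  88 104 112
150 123 121 122 119 111 114 119 125 127 127 123 117 119 121 122 121 122 124 124 113  94  92 107 115
151 124 123 123 120 115 117 121 122 122 123 121 118 119 121 122 121 123 123 122 110  92  98 111 115
150 [333.1  127.92] y+9 [329.15 127.66] x-20 [333.04 134.05]
122.5 [331.77 136.47] y+9 [327.91 136.21] x-20 [331.69 142.57]
94 [330.45 144.96] y+9 [326.66 144.7 ] x-20 [330.36 151.04]
85 [330.04 147.57] y+9 [326.28 147.31] x-20 [329.95 153.64]
76 [329.64 150.15] y+9 [325.91 149.89] x-20 [329.54 156.21]
```

Run:
```python
from h import *
a=load('s4');b=load('d4')
th=2.3038;c,s=np.cos(th),np.sin(th);R=np.array([[c,-s],[s,c]])
L=lambda p:(R.T@p[:2]).round(1)
hs=onz(b,228.0,142.3,94)
for z in(118,122.5,127): print(z,L(onz(b,228.2,131.9,z)-hs))
g=b['img'].astype(float).mean(2).astype(int)
print('   ',*range(222,236))
for v in range(110,148): print(v,*[f'{x:3d}' for x in g[v,222:236]])
h=np.array([602,128.8])
for z in(180,150,122.5,94):print(z,proj(b,[*h,z]),proj(b,[*(h+R@[0,5]),z]))
```

```text
118 [  4.2 -12.1]
122.5 [ 0.6 -5.4]
127 [-3.   1.4]
    222 223 224 225 226 227 228 229 230 231 232 233 234 235
110 125 126 118 125 139 149  65  59  66  94 127 124 121 119
111 129 127 126 125 133 164 141 119  99 126 130 125 123 121
112 126 128 125 124 134 159 157 148 121 128 126 127 127 122
113 124 125 128 122 131 159 157 149 124 125 124 125 125 122
114 121 125 126 121 134 161 148 131 122 127 123 126 125 124
115 123 122 125 122 137 159 146 120 121 119 126 125 125 123
116 121 118 123 122 133 160 148 126 131 107 127 128 123 124
117 125 124 122 123 132 157 148 139 150 110 125 127 126 123
118 122 122 122 119 138 167 150 149 165 109 123 126 127 125
119 127 126 124 116 136 169 160 164 156 120 124 124 124 123
120 126 124 124 120 127 148 162 169 130 123 126 124 122 127
121 117 123 124 121 127 145 164 169 121 125 125 126 122 124
122 171 146 123 122 128 148 154 127 110 126 128 126 120 122
123 209 122 123 124 127 146 147 102 115 126 126 127 124 122
124 139 118 124 125 128 147 149 110 128 125 127 127 125 122
125 119 122 122 122 129 147 149 112 130 119 125 125 125 124
126 123 123 124 122 129 147 
[... 832 characters left out ...]
133 126 122 123 121 125 122 125 123 122
141 162 162 160 156 154 143 125 144 140 139 122 115 116 123
142 166 165 168 166 159 136 122 151 154 149 146 143 138 136
143 162 165 166 168 164 147 142 152 166 161 160 159 154 143
144 151 156 157 160 159 147 147 154 167 167 167 168 162 126
145 137 140 148 150 155 162 163 164 161 165 166 169 158 125
146 119 112 117 117 130 145 142 139 150 153 155 159 154 118
147 122 123 124 122 122 126 127 119 129 133 142 146 142 112
180 [227.46682353 111.75850383] [226.58876974 112.63012521]
150 [228.01242579 122.18090884] [227.14921184 123.07071476]
122.5 [228.49838631 131.46400353] [227.6483469  132.36920292]
94 [228.98830911 140.82278768] [228.15151052 141.74274003]
```

send_rows --commands '[{"translation": [-0.01,-0.01,0],"twist": [0.013,-0.015,0]},{"translation": [-0.02,-0.02,0],"twist": [0.027,-0.03,0]},{"translation": [-0.03,-0.03,0],"twist": [0.04,-0.045,0]},{"translation": [-0.037,-0.033,0],"twist": [0.0535,-0.0594,0]},{"translation": [-0.037,-0.033,0],"twist": [0.0535,-0.0594,0]},{"translation": [-0.037,-0.033,0],"twist": [0.0535,-0.0594,0]},{"translation": [-0.037,-0.033,0],"twist": [0.0535,-0.0594,0]},{"translation": [-0.037,-0.033,0],"twist": [0.0535,-0.0594,0]},{"translation": [-0.037,-0.033,0],"twist": [0.0535,-0.0594,0]},{"translation": [-0.037,-0.033,0],"twist": [0.0535,-0.0594,0]}]'

```text
t: 23.7
ee_pos: [598.5, 126.0, 371.6]
orientation: [-2.919, -1.12, -0.058]
ft_force: [0.4, 0.1, -1.5]
width: 9.8
```

Run:
```python
from h import *
w=snap('wrist','w5');a=snap('scene','s5');b=snap('side','d5')
g=a['img'].astype(float).mean(2).astype(int)
print('u  ',*range(326,342))
for v in range(116,137): print(v,*[f'{x:3d}' for x in g[v,326:342]])
g=b['img'].astype(float).mean(2).astype(int)
print('   ',*range(222,236))
for v in range(112,136,2): print(v,*[f'{x:3d}' for x in g[v,222:236]])
u,v=257,198
W=cv2.resize(w['img'][140:260,207:307],(500,600),interpolation=cv2.INTER_CUBIC)
A=cv2.resize(a['img'][110:165,317:347],(300,550),interpolation=cv2.INTER_LANCZOS4);A=np.vstack([A,A[:50]])
cv2.imwrite('pics/c9.png',np.clip(np.hstack([W,A]).astype(float)*1.3,0,255).astype(np.uint8)[:,:,::-1])
```

```text
u   326 327 328 329 330 331 332 333 334 335 336 337 338 339 340 341
116 102 102 101 101  89  75  69  66  67  67  68  67  67  68  68  82
117  99 106 109 112  99  81  72  69  72  77  74  75  78  76  78  88
118  84  87  91  99  92  82  76  78  91  98  89  93 102 101 102 105
119  79  79  81  83  82  80  79  85 108 114 102 109 119 122 121 119
120  81  79  79  82  78  78  80  89 109 115 100 108 123 126 120 112
121  99  95  94  92  90  87  86  93 111 108  97 107 125 128 114 103
122 123 120 117 116 114 113 109 109 115 114 117 143 147 134 125 127
123 129 129 130 130 131 130 127 119 120 122 139 177 175 143 140 169
124 130 130 130 130 132 131 127 121 120 124 141 174 170 141 146 189
125 127 126 127 126 129 126 121 119 120 123 129 146 145 130 145 185
126 123 124 122 124 123 123 118 118 118 120 123 125 124 125 136 162
127 123 122 121 122 122 121 115 114 116 118 122 122 120 122 124 131
128 123 122 122 122 122 120 115 118 115 118 120 119 119 121 122 121
129 116 119 122 120 118 115 116 119 113 113 118 122 122 123 122 123
130 101 105 108 113 111 108 115 120 110 105 115 123 125 119 116 116
131  82  89 
[... 475 characters left out ...]
 124 142 162 138 117 127 125 125 125 120
114 122 123 125 125 124 136 152 107 123 122 127 126 127 123
116 123 122 124 125 122 132 151 117 153 129 125 127 125 122
118 126 122 121 126 114 113 154 137 175 117 126 126 127 124
120 126 126 123 121 119 128 159 145 157 121 128 125 123 128
122 172 144 124 129 120 123 161 136 127 125 125 125 122 122
124 133 119 124 125 125 129 155 124 130 128 124 126 126 124
126 117 125 122 120 125 135 161 153 124 148 107 123 124 126
128 120 124 122 124 122 132 159 149 123 122 124 124 124 123
130 122 125 124 124 123 126 154 151 122 127 124 120 124 123
132 125 122 124 126 128 121 125 122 122 123 126 124 126 121
134 125 120 123 124 122 123 125 123 122 122 123 124 123 123
```

View pics/c9.png

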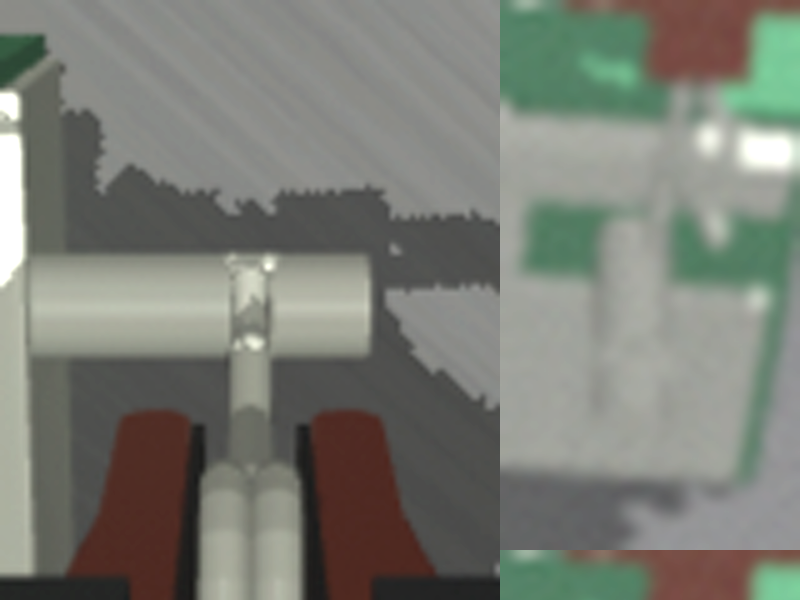

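send_rows --commands '[{"translation": [0,0,-0.04],"twist": [0,0,0]},{"translation": [0,0,-0.08],"twist": [0,0,0]},{"translation": [0,0,-0.12],"twist": [0,0,0]},{"translation": [0,0,-0.16],"twist": [0,0,0]},{"translation": [0,0,-0.2],"twist": [0,0,0]},{"translation": [0,0,-0.23],"twist": [0,0,0]},{"translation": [0,0,-0.25],"twist": [0,0,0]},{"translation": [0,0,-0.26],"twist": [0,0,0]},{"translation": [0,0,-0.26],"twist": [0,0,0]},{"translation": [0,0,-0.26],"twist": [0,0,0]}]'

```text
t: 24.85
ee_pos: [598.6, 125.9, 345.8]
orientation: [-2.919, -1.12, -0.059]
ft_force: [0.0, 0.6, -1.5]
width: 10.1
```

send_rows --commands '[{"translation": [0,0,-0.005],"twist": [0,0,0]},{"translation": [0,0,-0.01],"twist": [0,0,0]},{"translation": [0,0,-0.015],"twist": [0,0,0]},{"translation": [0,0,-0.02],"twist": [0,0,0]},{"translation": [0,0,-0.025],"twist": [0,0,0]},{"translation": [0,0,-0.03],"twist": [0,0,0]},{"translation": [0,0,-0.035],"twist": [0,0,0]},{"translation": [0,0,-0.04],"twist": [0,0,0]},{"translation": [0,0,-0.04],"twist": [0,0,0]},{"translation": [0,0,-0.04],"twist": [0,0,0]}]'

```text
t: 25.85
ee_pos: [598.5, 125.9, 341.7]
orientation: [-2.919, -1.12, -0.058]
ft_force: [-0.3, -0.5, -0.7]
width: 9.7
```

send_rows --commands '[{"translation": [0,0,-0.005],"twist": [0,0,0]},{"translation": [0,0,-0.01],"twist": [0,0,0]},{"translation": [0,0,-0.015],"twist": [0,0,0]},{"translation": [0,0,-0.02],"twist": [0,0,0]},{"translation": [0,0,-0.025],"twist": [0,0,0]},{"translation": [0,0,-0.025],"twist": [0,0,0]},{"translation": [0,0,-0.025],"twist": [0,0,0]},{"translation": [0,0,-0.025],"twist": [0,0,0]},{"translation": [0,0,-0.025],"twist": [0,0,0]},{"translation": [0,0,-0.025],"twist": [0,0,0]}]'

```text
t: 26.85
ee_pos: [598.5, 125.9, 339.2]
orientation: [-2.919, -1.12, -0.058]
ft_force: [0.5, 0.6, -0.3]
width: 10.2
```

Run:
```python
from h import *
o=ctrl.get_obs();print(o['ft_force'],o['moment'],o['ee_pos'])
```

```text
[ 0.47919138  0.57438178 -0.25823396] [-0.0246846   0.05336664 -0.01707241] [598.49511347 125.90973266 339.20198098]
```

send_rows --commands '[{"translation": [0,0,-0.005],"twist": [0,0,0]},{"translation": [0,0,-0.01],"twist": [0,0,0]},{"translation": [0,0,-0.015],"twist": [0,0,0]},{"translation": [0,0,-0.02],"twist": [0,0,0]},{"translation": [0,0,-0.02],"twist": [0,0,0]},{"translation": [0,0,-0.02],"twist": [0,0,0]},{"translation": [0,0,-0.02],"twist": [0,0,0]},{"translation": [0,0,-0.02],"twist": [0,0,0]},{"translation": [0,0,-0.02],"twist": [0,0,0]},{"translation": [0,0,-0.02],"twist": [0,0,0]}]'

```text
t: 27.85
ee_pos: [598.5, 125.9, 337.2]
orientation: [-2.919, -1.12, -0.058]
ft_force: [0.3, -0.1, -1.4]
width: 9.9
```

Run:
```python
from h import *
o=ctrl.get_obs();print(o['ft_force'],o['moment'],o['ee_pos'])
w=snap('wrist','w6');a=snap('scene','s6');b=snap('side','d6')
W=cv2.resize(w['img'][140:260,207:307],(400,480),interpolation=cv2.INTER_CUBIC)
A=cv2.resize(a['img'][112:160,317:337+0],(200,480),interpolation=cv2.INTER_LANCZOS4)
B=cv2.resize(b['img'][110:158,215:235],(200,480),interpolation=cv2.INTER_LANCZOS4)
cv2.imwrite('pics/c10.png',np.clip(np.hstack([W,A,B]).astype(float)*1.3,0,255).astype(np.uint8)[:,:,::-1])
g=b['img'].astype(float).mean(2).astype(int)
print('   ',*range(222,236))
for v in range(118,150): print(v,*[f'{x:3d}' for x in g[v,222:236]])
```

```text
[ 0.27837058 -0.06478932 -1.35525305] [-0.04058073  0.09121912 -0.01323192] [598.49270801 125.92168441 337.1954955 ]
    222 223 224 225 226 227 228 229 230 231 232 233 234 235
118  64  66  52  71 128 126 101  63  71  61  58  48  62 101
119  59  68  54  26  54  96 135  63  71  66  53  51  90 129
120  83  61  50  23  54 117 152  55  72  62  55  88 128 131
121  93  77  93 102 120 138 153  48  67  63  89 125 129 126
122 176 146 122 125 128 136 151  61  56  74 107 133 124 122
123 209 125 126 129 124 131 163 140 124 120 127 130 124 124
124 135 117 124 129 126 136 162 157 145 125 129 128 125 123
125 117 121 125 125 124 134 157 149 132 118 124 127 124 124
126 119 121 125 123 121 136 170 146 120 124 133 125 133 126
127 124 126 123 123 121 129 152 152 129 140 117 123 127 126
128 125 123 121 120 122 127 148 149 135 151 111 123 125 123
129 125 125 124 124 121 124 148 148 131 164 106 122 123 126
130 123 125 124 127 123 126 146 154 139 164 119 122 122 121
131 125 123 123 124 125 126 143 154 144 137 125 127 123 121
132 127 124 124 127 123 127 142 162 149 116 122 126 127 121
133 126 125 123 127 125
[... 296 characters left out ...]
 122 118 132 157 108 111 128 121 123 124
139 133 122 116 111 105 116 124 155 118 121 127 124 122 122
140 150 149 143 139 134 122 128 156 117 122 128 126 124 121
141 163 161 158 157 154 143 124 156 131 141 120 116 120 125
142 167 164 168 169 161 140 129 156 150 154 146 145 140 135
143 162 167 165 169 164 147 142 154 165 164 160 162 157 140
144 152 156 161 162 159 147 148 157 168 166 168 167 158 125
145 136 138 144 150 155 163 167 164 162 164 165 169 162 127
146 123 116 118 117 130 150 141 142 151 154 157 161 153 118
147 124 122 125 121 121 126 126 118 127 135 140 149 146 116
148 123 123 127 126 125 124 125 119 124 123 112 115 122 127
149 123 125 122 124 123 122 121 124 124 128 123 122 122 122
```

send_rows --commands '[{"translation": [0,0,-0.006],"twist": [0,0,0]},{"translation": [0,0,-0.012],"twist": [0,0,0]},{"translation": [0,0,-0.018],"twist": [0,0,0]},{"translation": [0,0,-0.024],"twist": [0,0,0]},{"translation": [0,0,-0.03],"twist": [0,0,0]},{"translation": [0,0,-0.036],"twist": [0,0,0]},{"translation": [0,0,-0.042],"twist": [0,0,0]},{"translation": [0,0,-0.05],"twist": [0,0,0]},{"translation": [0,0,-0.05],"twist": [0,0,0]},{"translation": [0,0,-0.05],"twist": [0,0,0]}]'

```text
t: 29.0
ee_pos: [598.5, 125.9, 332.2]
orientation: [-2.919, -1.12, -0.058]
ft_force: [1.1, -0.5, -1.3]
width: 9.9
```

Run:
```python
from h import *
o=ctrl.get_obs();print(o['ft_force'],o['moment'],o['ee_pos'])
b=snap('side','d7');a=snap('scene','s7')
g=b['img'].astype(float).mean(2).astype(int)
for v in range(136,160): print(v,*[f'{x:3d}' for x in g[v,222:236]])
g=a['img'].astype(float).mean(2).astype(int)
print('u  ',*range(326,344))
for v in range(122,158,2): print(v,*[f'{x:3d}' for x in g[v,326:344]])
```

```text
[ 1.14379309 -0.50169221 -1.32996888] [-0.0349294   0.1036237  -0.02190809] [598.50527704 125.92035094 332.15442978]
136 127 123 122 124 122 122 135 156 115 130 122 122 123 125
137 127 124 124 122 124 120 131 156 114 136 128 122 125 125
138 122 121 122 120 124 122 125 151 105 136 131 123 124 122
139 133 122 117 110 103 119 133 156 115 128 130 126 123 119
140 156 148 139 139 133 124 129 157 116 122 123 124 125 122
141 164 164 160 156 156 140 126 157 131 140 122 117 119 125
142 168 168 166 167 162 136 121 156 149 154 148 142 139 136
143 164 165 166 170 163 147 141 154 166 164 160 157 156 142
144 154 155 157 160 161 147 145 155 168 168 168 166 159 129
145 135 141 150 149 154 165 162 163 162 165 167 167 160 126
146 122 117 118 116 132 147 142 144 151 156 159 163 153 117
147 122 122 125 122 122 127 126 118 125 135 141 146 144 116
148 124 125 128 125 122 120 125 119 122 125 113 115 126 127
149 120 119 124 125 125 123 125 121 124 125 122 123 122 125
150 123 123 125 127 125 125 123 123 124 122 125 129 125 122
151 124 126 126 124 123 122 124 126 120 124 126 125 127 122
152 123 123 122 121 125
[... 1200 characters left out ...]
  94  98 108 105
140 112 111 121 124 119 116 115 117 124 126 125 124 124 124 125 130 146 131
142 112 112 120 123 118 120 120 114 118 124 125 122 122 123 122 123 120 102
144 116 120 123 119 118 120 122 120 116 123 142 140 127 123 123 124 117  97
146 118 119 123 126 127 129 126 124 120 117 123 122 122 122 122 123 107  90
148 113 114 122 127 130 128 126 120 119 123 122 122 123 124 123 121 100  89
150 111 114 119 124 127 126 124 117 120 122 123 123 123 122 122 114  94  93
152 118 121 122 122 123 123 123 121 119 120 122 122 124 124 122 105  89 101
154 124 121 121 121 123 123 122 122 122 123 123 123 125 124 119  96  89 106
156 117 116 118 121 123 122 121 122 122 121 122 125 125 122 112  93  95 111
```

send_rows --commands '[{"translation": [0,0,-0.01],"twist": [0,0,0]},{"translation": [0,0,-0.02],"twist": [0,0,0]},{"translation": [0,0,-0.03],"twist": [0,0,0]},{"translation": [0,0,-0.04],"twist": [0,0,0]},{"translation": [0,0,-0.05],"twist": [0,0,0]},{"translation": [0,0,-0.06],"twist": [0,0,0]},{"translation": [0,0,-0.07],"twist": [0,0,0]},{"translation": [0,0,-0.07],"twist": [0,0,0]},{"translation": [0,0,-0.07],"twist": [0,0,0]},{"translation": [0,0,-0.07],"twist": [0,0,0]}]'

```text
t: 30.1
ee_pos: [598.5, 125.9, 325.2]
orientation: [-2.919, -1.12, -0.058]
ft_force: [-0.4, -0.3, -0.3]
width: 9.8
```

send_rows --commands '[{"translation": [0,0,-0.005],"twist": [0,0,0]},{"translation": [0,0,-0.01],"twist": [0,0,0]},{"translation": [0,0,-0.015],"twist": [0,0,0]},{"translation": [0,0,-0.02],"twist": [0,0,0]},{"translation": [0,0,-0.025],"twist": [0,0,0]},{"translation": [0,0,-0.03],"twist": [0,0,0]},{"translation": [0,0,-0.035],"twist": [0,0,0]},{"translation": [0,0,-0.04],"twist": [0,0,0]},{"translation": [0,0,-0.04],"twist": [0,0,0]},{"translation": [0,0,-0.04],"twist": [0,0,0]}]'

```text
t: 31.1
ee_pos: [598.5, 125.9, 321.1]
orientation: [-2.919, -1.12, -0.058]
ft_force: [-1.0, 0.2, -0.8]
width: 9.9
```

send_rows --commands '[{"translation": [0,0,-0.005],"twist": [0,0,0]},{"translation": [0,0,-0.01],"twist": [0,0,0]},{"translation": [0,0,-0.015],"twist": [0,0,0]},{"translation": [0,0,-0.02],"twist": [0,0,0]},{"translation": [0,0,-0.025],"twist": [0,0,0]},{"translation": [0,0,-0.03],"twist": [0,0,0]},{"translation": [0,0,-0.035],"twist": [0,0,0]},{"translation": [0,0,-0.04],"twist": [0,0,0]},{"translation": [0,0,-0.04],"twist": [0,0,0]},{"translation": [0,0,-0.04],"twist": [0,0,0]}]'

```text
t: 32.1
ee_pos: [598.6, 125.9, 317.5]
orientation: [-2.919, -1.12, -0.059]
ft_force: [-1.0, -1.6, 4.6]
width: 9.9
```

send_rows --commands '[{"translation": [0,0,-0.005],"twist": [0,0,0]},{"translation": [0,0,-0.01],"twist": [0,0,0]},{"translation": [0,0,-0.015],"twist": [0,0,0]},{"translation": [0,0,-0.02],"twist": [0,0,0]},{"translation": [0,0,-0.025],"twist": [0,0,0]},{"translation": [0,0,-0.03],"twist": [0,0,0]},{"translation": [0,0,-0.03],"twist": [0,0,0]},{"translation": [0,0,-0.03],"twist": [0,0,0]},{"translation": [0,0,-0.03],"twist": [0,0,0]},{"translation": [0,0,-0.03],"twist": [0,0,0]}]'

```text
t: 33.1
ee_pos: [598.8, 125.8, 315.1]
orientation: [-2.92, -1.12, -0.06]
ft_force: [-2.0, -3.1, 9.9]
width: 9.8
```

send_rows --commands '[{"translation": [0,0,-0.005],"twist": [0,0,0]},{"translation": [0,0,-0.01],"twist": [0,0,0]},{"translation": [0,0,-0.015],"twist": [0,0,0]},{"translation": [0,0,-0.02],"twist": [0,0,0]},{"translation": [0,0,-0.025],"twist": [0,0,0]},{"translation": [0,0,-0.025],"twist": [0,0,0]},{"translation": [0,0,-0.025],"twist": [0,0,0]},{"translation": [0,0,-0.025],"twist": [0,0,0]},{"translation": [0,0,-0.025],"twist": [0,0,0]},{"translation": [0,0,-0.025],"twist": [0,0,0]}]'

```text
t: 34.1
ee_pos: [598.8, 125.8, 312.7]
orientation: [-2.92, -1.12, -0.06]
ft_force: [-2.8, -2.4, 10.1]
width: 9.7
```

Run:
```python
from h import *
o=ctrl.get_obs();print(o['ft_force'],o['moment'],o['ee_pos'])
a=snap('scene','s8');b=snap('side','d8');w=snap('wrist','w8')
g=w['img'].astype(float).mean(2).astype(int)
# coil v extent along its column to see slip vs w5
c=w['img'];
for n in('w5','w6','w8'):
    q=load(n)['img'].astype(int).mean(2).astype(int);print(n,q[215:275:3,250],q[190:240:2,257])
```

```text
[-2.76632548 -2.43600614 10.08579967] [-0.50833469  0.68937408 -0.06149814] [598.76744774 125.80226101 312.74103539]
w5 [ 61  63  61  60  60  60  88  92 111 112 114 125 124 125 130 130 130 126
 124 123] [ 78 108 161 160 151 120 110  99 106 179 119 118 119 119 118 112  80  80
  80  80  80  85  97  80  83]
w6 [132 126 113  63  63  62  88  92 112 112 115 125 125 126 130 131 130 127
 125 125] [ 61  62 162 162 161 122 111  96  95 119 119 120 120 119 119 112  81  81
  81  81  81  84  99  80  83]
w8 [123 133 140 143 130 126  85  92 112 113 115 126 126 126 132 131 132 128
 126 126] [165 172 172 171 171 126 116 105 119 124 123 123 123 122 123 119  81  81
  81  81  81  86  97  82  84]
```

send_rows --commands '[{"translation": [0,0,-0.005],"twist": [0,0,0]},{"translation": [0,0,-0.01],"twist": [0,0,0]},{"translation": [0,0,-0.015],"twist": [0,0,0]},{"translation": [0,0,-0.02],"twist": [0,0,0]},{"translation": [0,0,-0.025],"twist": [0,0,0]},{"translation": [0,0,-0.03],"twist": [0,0,0]},{"translation": [0,0,-0.03],"twist": [0,0,0]},{"translation": [0,0,-0.03],"twist": [0,0,0]},{"translation": [0,0,-0.03],"twist": [0,0,0]},{"translation": [0,0,-0.03],"twist": [0,0,0]}]'

```text
t: 35.25
ee_pos: [599.1, 125.8, 311.1]
orientation: [-2.92, -1.121, -0.062]
ft_force: [-4.9, -2.5, 20.5]
width: 9.8
```

send_rows --commands '[{"translation": [0,0,-0.005],"twist": [0,0,0]},{"translation": [0,0,-0.01],"twist": [0,0,0]},{"translation": [0,0,-0.015],"twist": [0,0,0]},{"translation": [0,0,-0.02],"twist": [0,0,0]},{"translation": [0,0,-0.025],"twist": [0,0,0]},{"translation": [0,0,-0.03],"twist": [0,0,0]},{"translation": [0,0,-0.03],"twist": [0,0,0]},{"translation": [0,0,-0.03],"twist": [0,0,0]},{"translation": [0,0,-0.03],"twist": [0,0,0]},{"translation": [0,0,-0.03],"twist": [0,0,0]}]'

```text
t: 36.25
ee_pos: [598.7, 126.0, 305.8]
orientation: [-2.919, -1.12, -0.06]
ft_force: [0.4, -0.1, 5.0]
width: 9.7
```

send_rows --commands '[{"translation": [0,0,-0.005],"twist": [0,0,0]},{"translation": [0,0,-0.01],"twist": [0,0,0]},{"translation": [0,0,-0.015],"twist": [0,0,0]},{"translation": [0,0,-0.02],"twist": [0,0,0]},{"translation": [0,0,-0.025],"twist": [0,0,0]},{"translation": [0,0,-0.03],"twist": [0,0,0]},{"translation": [0,0,-0.035],"twist": [0,0,0]},{"translation": [0,0,-0.04],"twist": [0,0,0]},{"translation": [0,0,-0.04],"twist": [0,0,0]},{"translation": [0,0,-0.04],"twist": [0,0,0]}]'

```text
t: 37.25
ee_pos: [598.5, 125.9, 301.5]
orientation: [-2.919, -1.12, -0.059]
ft_force: [0.9, 0.4, 3.7]
width: 10.1
```

send_rows --commands '[{"translation": [0,0,-0.005],"twist": [0,0,0]},{"translation": [0,0,-0.01],"twist": [0,0,0]},{"translation": [0,0,-0.015],"twist": [0,0,0]},{"translation": [0,0,-0.02],"twist": [0,0,0]},{"translation": [0,0,-0.025],"twist": [0,0,0]},{"translation": [0,0,-0.03],"twist": [0,0,0]},{"translation": [0,0,-0.03],"twist": [0,0,0]},{"translation": [0,0,-0.03],"twist": [0,0,0]},{"translation": [0,0,-0.03],"twist": [0,0,0]},{"translation": [0,0,-0.03],"twist": [0,0,0]}]'

```text
t: 38.25
ee_pos: [598.3, 125.9, 298.5]
orientation: [-2.919, -1.12, -0.057]
ft_force: [1.0, 1.0, -1.9]
width: 10.0
```

send_rows --commands '[{"translation": [0,0,-0.005],"twist": [0,0,0]},{"translation": [0,0,-0.01],"twist": [0,0,0]},{"translation": [0,0,-0.015],"twist": [0,0,0]},{"translation": [0,0,-0.02],"twist": [0,0,0]},{"translation": [0,0,-0.025],"twist": [0,0,0]},{"translation": [0,0,-0.03],"twist": [0,0,0]},{"translation": [0,0,-0.03],"twist": [0,0,0]},{"translation": [0,0,-0.03],"twist": [0,0,0]},{"translation": [0,0,-0.03],"twist": [0,0,0]},{"translation": [0,0,-0.03],"twist": [0,0,0]}]'

```text
t: 39.25
ee_pos: [598.4, 125.9, 295.6]
orientation: [-2.919, -1.12, -0.058]
ft_force: [-0.9, -0.3, -1.6]
width: 9.6
```

send_rows --commands '[{"translation": [0,0,-0.004],"twist": [0,0,0]},{"translation": [0,0,-0.008],"twist": [0,0,0]},{"translation": [0,0,-0.012],"twist": [0,0,0]},{"translation": [0,0,-0.015],"twist": [0,0,0]},{"translation": [0,0,-0.015],"twist": [0,0,0]},{"translation": [0,0,-0.015],"twist": [0,0,0]},{"translation": [0,0,-0.015],"twist": [0,0,0]},{"translation": [0,0,-0.015],"twist": [0,0,0]},{"translation": [0,0,-0.015],"twist": [0,0,0]},{"translation": [0,0,-0.015],"twist": [0,0,0]}]'

```text
t: 40.25
ee_pos: [598.4, 125.9, 294.1]
orientation: [-2.919, -1.12, -0.058]
ft_force: [-1.3, -1.7, -0.5]
width: 9.6
```

send_rows --commands '[{"translation": [0,0,-0.004],"twist": [0,0,0]},{"translation": [0,0,-0.008],"twist": [0,0,0]},{"translation": [0,0,-0.012],"twist": [0,0,0]},{"translation": [0,0,-0.015],"twist": [0,0,0]},{"translation": [0,0,-0.015],"twist": [0,0,0]},{"translation": [0,0,-0.015],"twist": [0,0,0]},{"translation": [0,0,-0.015],"twist": [0,0,0]},{"translation": [0,0,-0.015],"twist": [0,0,0]},{"translation": [0,0,-0.015],"twist": [0,0,0]},{"translation": [0,0,-0.015],"twist": [0,0,0]}]'

```text
t: 41.25
ee_pos: [598.5, 125.9, 292.6]
orientation: [-2.919, -1.12, -0.058]
ft_force: [-1.2, -1.7, 0.5]
width: 9.9
```

Run:
```python
from h import *
o=ctrl.get_obs();print(o['ft_force'],o['moment'],o['ee_pos'],o['t'])
```

```text
[-1.17943594 -1.71189845  0.46320511] [-0.42316772  0.47969257 -0.03897602] [598.45337716 125.9054812  292.63759619] 41.25
```

send_rows --commands '[{"translation": [0,0,-0.004],"twist": [0,0,0]},{"translation": [0,0,-0.008],"twist": [0,0,0]},{"translation": [0,0,-0.012],"twist": [0,0,0]},{"translation": [0,0,-0.015],"twist": [0,0,0]},{"translation": [0,0,-0.015],"twist": [0,0,0]},{"translation": [0,0,-0.015],"twist": [0,0,0]},{"translation": [0,0,-0.015],"twist": [0,0,0]},{"translation": [0,0,-0.015],"twist": [0,0,0]},{"translation": [0,0,-0.015],"twist": [0,0,0]},{"translation": [0,0,-0.015],"twist": [0,0,0]}]'

```text
t: 42.25
ee_pos: [598.5, 125.9, 291.2]
orientation: [-2.919, -1.12, -0.058]
ft_force: [-3.0, -1.7, 2.8]
width: 9.9
```

send_rows --commands '[{"translation": [0,0,-0.004],"twist": [0,0,0]},{"translation": [0,0,-0.008],"twist": [0,0,0]},{"translation": [0,0,-0.012],"twist": [0,0,0]},{"translation": [0,0,-0.012],"twist": [0,0,0]},{"translation": [0,0,-0.012],"twist": [0,0,0]},{"translation": [0,0,-0.012],"twist": [0,0,0]},{"translation": [0,0,-0.012],"twist": [0,0,0]},{"translation": [0,0,-0.012],"twist": [0,0,0]},{"translation": [0,0,-0.012],"twist": [0,0,0]},{"translation": [0,0,-0.012],"twist": [0,0,0]}]'

```text
t: 43.25
ee_pos: [598.6, 125.9, 290.5]
orientation: [-2.919, -1.12, -0.059]
ft_force: [-3.7, -3.1, 7.6]
width: 9.6
```

send_rows --commands '[{"translation": [0,0,-0.004],"twist": [0,0,0]},{"translation": [0,0,-0.008],"twist": [0,0,0]},{"translation": [0,0,-0.01],"twist": [0,0,0]},{"translation": [0,0,-0.01],"twist": [0,0,0]},{"translation": [0,0,-0.01],"twist": [0,0,0]},{"translation": [0,0,-0.01],"twist": [0,0,0]},{"translation": [0,0,-0.01],"twist": [0,0,0]},{"translation": [0,0,-0.01],"twist": [0,0,0]},{"translation": [0,0,-0.01],"twist": [0,0,0]},{"translation": [0,0,-0.01],"twist": [0,0,0]}]'

```text
t: 44.25
ee_pos: [598.6, 125.9, 290.1]
orientation: [-2.919, -1.12, -0.059]
ft_force: [-5.2, -3.7, 12.3]
width: 9.9
```

Run:
```python
from h import *
o=ctrl.get_obs();print(o['ft_force'],o['moment'],o['ee_pos'],o['t'])
w=snap('wrist','w9')
for n in('w5','w8','w9'):
    q=load(n)['img'].astype(int).mean(2).astype(int);print(n,q[215:275:3,250],q[215:275:3,264])
```

```text
[-5.21683918 -3.7167974  12.32990635] [-0.67289018  1.16103515  0.0220901 ] [598.64368717 125.89659172 290.05922773] 44.25
w5 [ 61  63  61  60  60  60  88  92 111 112 114 125 124 125 130 130 130 126
 124 123] [ 60  60  61  60  61  62  81  93 113 112 114 126 125 126 130 130 130 127
 124 124]
w8 [123 133 140 143 130 126  85  92 112 113 115 126 126 126 132 131 132 128
 126 126] [124 133 139 143 129 126  80  94 114 114 116 127 127 127 132 131 132 129
 126 127]
w9 [ 63  69 103 109 129 136  82  94 114 113 116 128 127 127 133 134 132 130
 128 127] [ 63  69 103 118 128 136  80  95 115 115 117 128 129 128 134 133 133 131
 128 128]
```

send_rows --commands '[{"translation": [0,0,0],"twist": [0,0,0]},{"translation": [0,0,0],"twist": [0,0,0]},{"translation": [0,0,0],"twist": [0,0,0]},{"translation": [0,0,0],"twist": [0,0,0]},{"translation": [0,0,0],"twist": [0,0,0]},{"translation": [0,0,0],"twist": [0,0,0]},{"translation": [0,0,0],"twist": [0,0,0]},{"translation": [0,0,0],"twist": [0,0,0]},{"translation": [0,0,0],"twist": [0,0,0]},{"translation": [0,0,0],"twist": [0,0,0]}]' --grip 0.5

```text
t: 45.3
ee_pos: [598.5, 125.9, 289.0]
orientation: [-2.919, -1.12, -0.058]
ft_force: [-0.6, 0.5, 0.4]
width: 21.8
```

send_rows --commands '[{"translation": [0,0,0.02],"twist": [0,0,0]},{"translation": [0,0,0.06],"twist": [0,0,0]},{"translation": [0,0,0.12],"twist": [0,0,0]},{"translation": [0,0,0.2],"twist": [0,0,0]},{"translation": [0,0,0.3],"twist": [0,0,0]},{"translation": [0,0,0.4],"twist": [0,0,0]},{"translation": [0,0,0.5],"twist": [0,0,0]},{"translation": [0,0,0.6],"twist": [0,0,0]},{"translation": [0,0,0.7],"twist": [0,0,0]},{"translation": [0,0,0.8],"twist": [0,0,0]}]'

```text
t: 46.3
ee_pos: [598.5, 125.9, 369.9]
orientation: [-2.919, -1.12, -0.059]
ft_force: [-0.4, 0.2, -0.4]
width: 21.8
```

Run:
```python
from h import *
o=ctrl.get_obs();print(o['ft_force'],o['ee_pos'],o['t'],o['width'])
w=snap('wrist','w10');a=snap('scene','s10');b=snap('side','d10')
W=cv2.resize(w['img'][60:280,170:340],(386,500),interpolation=cv2.INTER_CUBIC)
A=cv2.resize(a['img'][105:165,312:348],(300,500),interpolation=cv2.INTER_LANCZOS4)
A=cv2.resize(a['img'][110:170,307:331+12],(200,334),interpolation=cv2.INTER_LANCZOS4)
B=cv2.resize(b['img'][110:170,200:250],(414,500),interpolation=cv2.INTER_LANCZOS4)
A=cv2.copyMakeBorder(A,0,600-334-334+234,0,0,cv2.BORDER_CONSTANT)[:500]
cv2.imwrite('pics/c11.png',cv2.resize(np.clip(np.hstack([W[:, :300+86],A,B]).astype(float)*1.2,0,255).astype(np.uint8)[:,:,::-1],(800,400)))
```

```text
[-0.37323621  0.18213993 -0.42712438] [598.46477336 125.91866504 369.91895051] 46.3 21.8208596827117
```

View pics/c11.png

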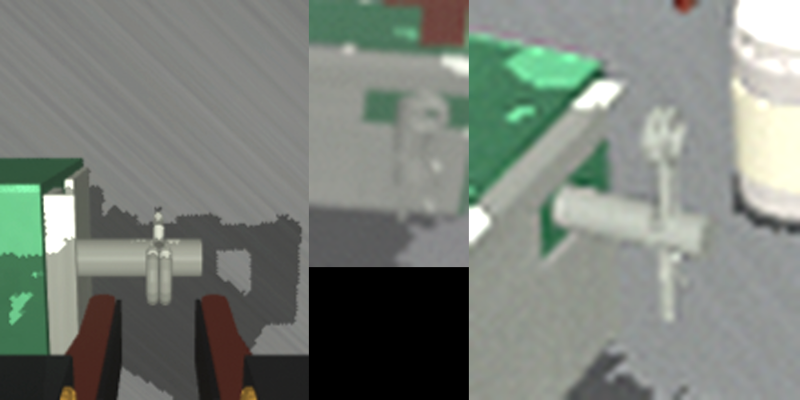

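Run:
```python
from h import *
print(ctrl.close_job())
```

```text
the job is handed in; nothing more can be done
None
```

I shut the flap, then seated the R-clip through the stud's cross hole and let go. I handed the job in at about 46.5 s of the 64 s allowed.

- **Flap:** I pushed it with closed fingers until it met a firm stop at about 13 N. A close wrist picture then showed its flange parallel to the bin's edge.
- **Clip:** I took it by the flats of its coil. Over the stud it leaned about 0.04 rad, so I straightened it and shifted it about 5 mm before lowering.
- **Insertion:** The leg entered the hole with no measurable force. Among the readings taken at the end of each step, the highest was about 21 N, just before the bow sprang over. The force then dropped to near zero and rose to about 14 N at the shoulder stop.
- **Final pictures:** The coil sits about 43 mm above the stud's axis, the leg stands out below the stud, and the gripper is well clear.

**Less certain:**
- The side camera did not agree with the scene camera on the leg's sideways offset before insertion. I went with the scene camera, and the force-free entry bore that out.
- I did not measure the bow's closing directly. I judged it from the force drop and the seated depth.
- I took no closing picture aimed at the other objects; nothing I did came near them.

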